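# Load the powered cocoa grater and lock it on

## Task

Get the cocoa grater going: set the steel catch pan upright on the table under the chute, swing the tin's lid back until it stays open by itself, lift every cocoa bar out of the tin into the grater's hopper, and shut the tin. Only when all that is done start the motor: squeeze its trigger right down, push in the lock-on button beside it while the trigger is down, then ease the trigger up so that the lock holds it on, and let go. Leave the other things on the table where they are.

Things in the scene. Friction and masses are not known exactly. Their poses are not given: they have to be found in the camera images.
- grater: powered cocoa grater, fixed, small yaw: white body 150 (x) x 170 (y) x 140 mm on a foot 155 x 200 x 15 mm, hopper on top, a chute 70 mm wide on its front reaching to x = -125 mm, lowest edge 63 mm up; a barrel motor, 70 mm thick, axis 100 mm up, sticks out 220 mm from its -y side. Origin: table level under the body's centre; x away from the chute side, y away from the motor, z up
- hopper (a point): centre of the hopper's inner floor, 145 mm above the table; axes as the grater's. The hopper is open above, 130 (x) by 220 mm (y) inside, walls 5 mm thick, rim 65 mm over the inner floor. Two bars fit side by side (long side along x, some 40 mm either side of the middle), two more on top of them
- pan_spot (a point): point on the table under the chute, 145 mm in front (-x) of the grater's centre: where the centre of the pan belongs (within 30 mm). Axes as the grater's.
- trigger (a joint): the motor's trigger, a black block 50 (x) x 66 (y) mm on top of the barrel that slides straight down; m, 0 released, 0.011 squeezed right down (spring 3 N at first, 9 N right down). It springs back when let go, unless the lock holds it about 0.005 down (on)
- trigger_top (a point): point on the trigger's top face above the barrel's axis, 150 mm above the table when released; moves with it; axes as the grater's. The top face reaches from x = -31 to +19 and y = -33 to +33 mm about it, open on the -x side. A grey cheek stands along its +x side from x = +22 to +42 mm, its top 35 mm above the released trigger
- lock (a joint): lock-on button, a black cylinder 18 mm wide that stands 14 mm out of the cheek towards -x, over the trigger; m, 0 out, 0.011 right in (towards +x), spring 1.5 to 5 N. It goes in only while the trigger is over 0.009 down (else blocked after 2 mm). Pushed right in, it catches as the trigger is eased and both stay. Squeezing right down again frees both
- lock_tip (a point): centre of the button's outer end face: 8 mm to +x of trigger_top, 163 mm above the table. The button's lowest edge is 4 mm above the released trigger. A shut gripper that presses the trigger down on the -x part of its top can then slide along +x, keeping it down, so that its side pushes the button in
- tin: flat aluminium tin, fixed, 180 (x) x 360 (y) x 42 mm high, walls and floor 5 mm thick. Origin: table level under its centre; x away from the front, z up. It stands with a small yaw.
- lid (a joint): the tin's lid, a 6 mm plate, 0.3 kg, free hinge along the tin's far (+x) top edge; rad, 0 shut, 1.9 thrown back against its stop. Falls shut when let go below about 1.5, falls open beyond that and stays.
- lid_handle (a point): middle of the head (28 mm diameter, 16 mm tall) of the round wooden knob on the lid, 30 mm from the lid's front edge, 41 mm above the lid's underside; moves with the lid. Shut it is 84 mm above the table; with the lid open it points away from the robot.
- lid_hinge (a point): middle of the hinge line (axis along the tin's y), at the lid's underside: 90 mm behind the tin's centre, 42 mm above the table.
- pan: round steel catch pan, loose, 120 mm wide, 42 mm high, with a straight flat handle along its -x: 16 mm wide, 8 mm thick, its middle 32 mm above the table, from 57 to 125 mm from the pan's centre. About 0.2 kg. Origin: underside centre of the pan. It may be slid along the table.
- bar1: dark brown cocoa bar, loose, 100 (x) x 36 (y) x 28 mm, rounded edges, about 0.14 kg; origin centre of its underside, z up. There are two to four, lying in the shut tin on its floor with their long sides about along the tin's x, in a row along its y at places 78 mm apart. May be absent.
- bar2: dark brown cocoa bar, loose, 100 (x) x 36 (y) x 28 mm, rounded edges, about 0.14 kg; origin centre of its underside, z up. There are two to four, lying in the shut tin on its floor with their long sides about along the tin's x, in a row along its y at places 78 mm apart. May be absent.
- bar3: dark brown cocoa bar, loose, 100 (x) x 36 (y) x 28 mm, rounded edges, about 0.14 kg; origin centre of its underside, z up. There are two to four, lying in the shut tin on its floor with their long sides about along the tin's x, in a row along its y at places 78 mm apart. May be absent.
- bar4: dark brown cocoa bar, loose, 100 (x) x 36 (y) x 28 mm, rounded edges, about 0.14 kg; origin centre of its underside, z up. There are two to four, lying in the shut tin on its floor with their long sides about along the tin's x, in a row along its y at places 78 mm apart. May be absent.
- box_grater: bystander: steel box grater, 70 x 90 x 180 mm, standing behind the motor; origin centre of its underside
- jar: bystander: amber jar, 80 mm wide, 120 mm high; origin centre of its underside
- mug: bystander: blue mug, 76 mm wide, 90 mm high; origin centre of its underside
- spoon: bystander: wooden spoon, 220 mm, lying between the robot and the work; origin about its middle
- pod: bystander: brown cocoa pod, 160 mm long, 74 mm thick, lying on a small dark rest behind the tin and motor; origin at table level under its middle
- brush: bystander: brush, 200 mm, lying in front of the tin; origin about its middle
Things that resemble listed ones, but are neither listed nor needed, are in the scene too. Leave any orange or yellow look-alike of the pan alone.

How it is judged:
By the outcome, as a careful person would: the job done as asked, in the order asked, and still so for the second after the job is handed in, with the robot touching nothing.
Of bar1, bar2, bar3, bar4 only 2 to 4 are there at a start; the rules pass over those that are not, and their reading is None.
At some moment in a run one of pan may be knocked a few centimetres aside while the robot is not near it.
Once in a run the grip may slacken for a moment while it holds something.
It also fails if it takes over 210 s, if anything falls off the work surface, if the arm or the gripper's body presses on something with over 40 N, if the wrist force passes 120 N, or if a joint passes its speed limit or range.

## Robot

A 6-joint arm with a two-finger parallel gripper is mounted at the origin on the work surface. World frame = base frame: x ahead of the robot, y to its left, z up, the work surface at z = 0. Lengths are in m, angles in degrees, forces in N, time in s.
With the tool pointing down it reaches from about 0.375 to 0.9 m from the base axis. Payload 3.1 kg.
Tool frame: the origin (TCP) lies on the centre line of the jaws, within the pads' length; the fingertips stand 22 mm ahead of it and the grasp point (between the pads) lies 3 mm ahead of it; z points along the fingers, y is the line along which they close (so a half turn about z gives the same grasp; the last joint's range is limited). The gripper opens to 87 mm and grips with 3 to 60 N. Pads are 19 mm wide; open, the fingers measure 117 mm over their backs; the gripper's body (75 mm by 190 mm) begins 51 mm behind the grasp point.
Start: joints at [57.897, 30.224, 82.088, -0, 67.689, -10.227], TCP at [0.233, 0.58, 0.245] pointing down, gripper open.
Joint ranges: [-176.69, 176.69], [-43.24, 126.21], [12.49, 139.97], [-82, 262], [0, 151.66], [-163.58, 163.58]. Speed limits (degrees/s): [159.86, 159.86, 180, 180, 180, 180].

## Interface

Orientations are given as a 3x3 rotation matrix whose columns are the frame's x, y, z axes.
In Python, from rig import * gives the robot as it stands.
- The arm moves only by the shell command python3 -m jog 'ROWS'. ROWS is text: rows parted by semicolons, each of 7 numbers parted by spaces: the shift along the tool's x, y, z in mm, then the turn, a rotation vector about the tool's x, y, z in rad, then the finger opening in mm, from 0 to 87. In form: tx ty tz ax ay az fingers; .... A call has 1 to 12 rows; each row shifts and turns the commanded pose from where the row before left it, along the tool's axes as they then stand; what a row does not reach is not made up. A row lasts 1/8 s, in which the tool goes at most 62.5 mm and 10.7 degrees, less where a joint would pass 70% of its speed; a pose out of reach is approached as far as the arm can. A call with a gripper value outside its range is refused whole. The fingers move at their own pace and stop on an object; the grip force is fixed at half the most. Time passes only in rows, so rows that do not move let the fingers close. It gives the time, the measured TCP pose, the force, the opening and the grip force at its end, in the units of the state.
- read_state(): the state, without advancing time (a new reading comes with each control period).
- capture(name): name is "side" or "top" or "wrist"; returns a dict with "color" (400x640x3 uint8, red, green, blue), "camera_matrix" (3x3 intrinsics, pixels), "R" (3x3) and "t" (3): a world point X has camera coordinates R X + t. Camera axes: x right, y down, z forward; pixel columns grow to the right and rows downward; lengths in m; the calibration is good to about 2 mm. A picture is of the moment at which its call begins. There is no depth.
- hand_in(): hands the job in; it is judged then, once.
Trained networks look in the newest picture that a camera, given by its name, has taken for a name from the list of things; names that differ only in an ending like _2 or _b are one class to them, and where a whole thing is asked for, a point or a joint stands for the part that bears it (a point fixed in the world has none). Each returns a list of dicts, best first, with "conf" (0 to 1); they miss things now and then, are a little off and sometimes report something else, mostly with a low value. They report only what shows in the picture. A call takes as long as a camera call. They do not tell look-alikes from the thing itself.
- find_in(camera, target): "at" ([x, y, z] in m, in world coordinates, good to about 4 mm: the middle of the surface that is visible of it).
- trace(camera, target): "pixels" (400x640 bool, what is visible of it).
- place_of(camera, target): "at" ([x, y, z] in m, in world coordinates, good to about 4 mm: a listed point, or the origin of a listed thing).
The state is a dict: "time_s": time; "joint_positions": joint angles; "qvel": joint speeds; "tau": joint torques, N m; "position": TCP position; "tcp_rot": TCP orientation; "force": force on the tool from outside, world axes, zero at the start; "moment": the same for the moment, N m; "opening": opening from 0.0 (shut) to 1.0 (fully open); "grasp_force": force on a finger pad.
Only numpy, scipy, OpenCV 4.12 (cv2) and the standard library are available. Lean on these libraries where they do the work, as an engineer would, in place of code of your own. Each camera call takes 0.05 s, during which the arm holds its last target. There are 200 camera calls.

## Working session

There is one attempt and no reset: what is moved stays moved. The work goes in short steps, Python scripts to look and compute and a shell command to move; the robot and the scene stay as the last step left them, time stands still between calls to the robot, and variables do not carry over. Pictures are saved under pics/ and viewed, at most 14 in all, crops included, and the job is handed in when it is done.

```bash
ls; mkdir -p pics
python3 - <<'E'
from rig import *
import cv2,numpy as np
for c in("top","side"):
    r=capture(c); cv2.imwrite(f"pics/{c}0.png",r["color"][:,:,::-1])
    print(c,r["R"].round(3).tolist(),r["t"].round(3).tolist())
    for n in "grater hopper pan_spot trigger_top lock_tip tin lid_handle lid_hinge pan box_grater jar mug spoon pod brush".split():
        p=place_of(c,n); print(n,[(np.round(q["at"],3).tolist(),round(q["conf"],2)) for q in p[:3]])
s=read_state();print(s)
E
```

```text
pics
top [[-0.015, -1.0, -0.003], [-0.986, 0.015, -0.167], [0.167, 0.0, -0.986]] [0.054, 0.476, 1.09]
grater [([0.61, 0.275, -0.003], 0.86), ([0.333, 0.201, -0.006], 0.41)]
hopper [([0.607, 0.275, 0.145], 0.68), ([0.418, -0.272, 0.084], 0.51)]
pan_spot [([0.461, 0.085, 0.003], 0.45)]
trigger_top [([0.61, 0.063, 0.148], 0.6)]
lock_tip [([0.616, 0.062, 0.165], 0.42)]
tin [([0.478, -0.275, -0.002], 0.61)]
lid_handle [([0.415, -0.274, 0.082], 0.82)]
lid_hinge [([0.57, -0.278, 0.042], 0.9)]
pan [([0.18, 0.32, 0.002], 0.87), ([0.162, -0.268, 0.007], 0.68), ([0.466, 0.084, -0.003], 0.59)]
box_grater [([0.774, 0.051, 0.005], 0.84), ([0.418, -0.273, 0.084], 0.25)]
jar [([0.55, 0.479, -0.0], 0.63)]
mug [([0.343, 0.458, 0.004], 0.87)]
spoon [([0.335, 0.201, -0.002], 0.61), ([0.609, 0.276, -0.003], 0.2)]
pod [([0.749, -0.091, 0.003], 0.79)]
brush [([0.312, -0.249, -0.004], 0.63)]
side [[-0.998, -0.057, -0.003], [-0.032, 0.604, -0.796], [0.047, -0.795, -0.605]] [0.472, 0.094, 1.751]
grater [([0.608, 0.276, 0.001], 0.58)]
hopper [([0.606, 0.281, 0.147], 0.66)]
pan_spot []
trigger_top [([0.611, 0.0
[... 694 characters left out ...]
 -1.12700972e-03,
        6.76887052e+01, -1.02266143e+01]), 'qvel': array([-0.08453896, -0.03666756,  0.0348094 ,  0.01472476, -0.00691433,
        0.03095693]), 'tau': array([ 8.44796523e-04, -4.40004337e+01, -1.76979536e+01,  6.34572026e-02,
        5.04208985e-02, -4.82924156e-05]), 'position': array([0.23283428, 0.57998843, 0.24453897]), 'tcp_rot': array([[-9.27994724e-01,  3.72593333e-01,  8.28536648e-06],
       [ 3.72593333e-01,  9.27994724e-01, -2.10352216e-05],
       [-1.55263597e-05, -1.64335023e-05, -1.00000000e+00]]), 'force': array([0.77065113, 0.20677372, 0.4741756 ]), 'moment': array([ 0.00331483,  0.04635217, -0.00994045]), 'grasp_force': 0.0, 'opening': 0.9973890356699721}
```

View pics/top0.png

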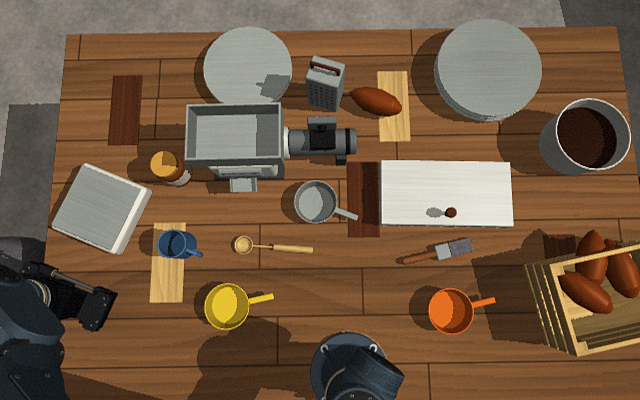

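View pics/side0.png

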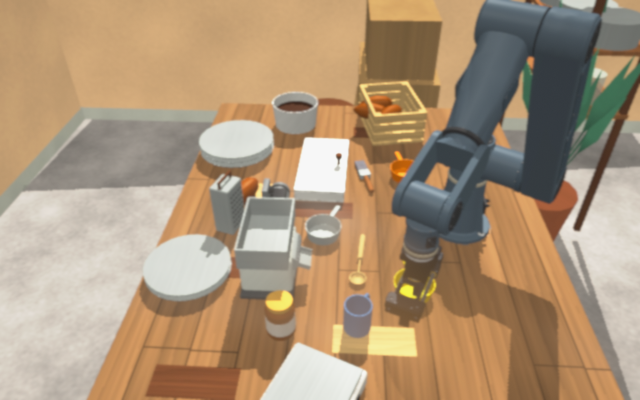

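Top view: steel pan at (315,202) with its handle towards (355,217); lid at (381–512, 162–227) with its knob at (451,212); grater hopper at (187–283, 104–165) with the trigger at (322,133). Yellow pan (227,306) and orange pan (450,310) are the look-alikes.

```bash
cat > h.py <<'E'
from rig import *
import cv2,numpy as np
def ray(r,uv,z):
    K,R,t=r["camera_matrix"],np.array(r["R"]),np.array(r["t"])
    uv=np.atleast_2d(uv).astype(float)
    d=(R.T@np.linalg.inv(K)@np.c_[uv,np.ones(len(uv))].T).T; c=-R.T@t
    return c+d*((z-c[2])/d[:,2])[:,None]
def proj(r,X):
    p=(np.array(r["R"])@np.atleast_2d(X).T).T+r["t"]; p=p@np.array(r["camera_matrix"]).T; return p[:,:2]/p[:,2:]
def go(*P):
    "total shift in tool axes (mm) from the present pose to each world point in turn"
    s=read_state(); R=s["tcp_rot"]; p=s["position"]; print("at",p.round(4),"xt",R[:,0].round(3),"op",s["opening"].round(3))
    for q in P: print("to",q,"tool mm",(R.T@(np.array(q)-p)*1000).round(1)); p=np.array(q)
def turn(yaw_x):
    "rad about tool z so that tool x points along world yaw_x (deg)"
    x=read_state()["tcp_rot"][:,0]; a=np.degrees(np.arctan2(x[1],x[0])); d=(yaw_x-a+180)%360-180
    print("turn az",-np.radians(d).round(4))
def outline(cam,name,z,near=None):
    r=capture(cam)
    for T in trace(cam,name)[:3]:
        m=T["pixels"].astype(np.uint8); n,l,st,ce=cv2.connectedComponentsWithStats(m)
        i=1+np.argmax(st[1:,4]); v,u=np.nonzero(l==i); P=ray(r,np.c_[u,v],z)[:,:2]*1000
        print(name,round(T["conf"],2),"px",ce[i].round(),st[i],"mean",P.mean(0).round(),"rect",[np.round(k,1).tolist() if not np.isscalar(k) else round(k,1) for k in cv2.minAreaRect(P.astype(np.float32))])
    return r
E
python3 - <<'E'
from h import *
r=outline("top","lid",.048); outline("top","pan",.042); outline("top","trigger",.15);outline("top","grater",.21)
c=r["color"][:,:,::-1]
im=cv2.resize(c[85:225,175:375],None,fx=4,fy=4,interpolation=cv2.INTER_CUBIC); cv2.imwrite("pics/crop1.png",im)
E
```

```text
lid 0.7 px [446. 192.] [ 381  159  133   67 8417] mean [ 478. -278.] rect [[479.0, -278.0], [359.4, 180.0], 88.1]
pan 0.8 px [229. 305.] [ 205  283   69   46 1745] mean [184. 313.] rect [[176.2, 293.5], [171.5, 116.3], 76.2]
pan 0.72 px [453. 310.] [ 429  288   65   46 1775] mean [ 164. -278.] rect [[156.7, -293.6], [165.4, 115.5], 76.8]
pan 0.67 px [318. 202.] [ 294  180   64   44 1590] mean [457.  77.] rect [[441.3, 66.5], [169.9, 119.6], 40.6]
trigger 0.78 px [322. 139.] [309 129  27  21 520] mean [603.  60.] rect [[603.4, 60.8], [66.7, 53.2], 89.1]
trigger 0.59 px [258. 141.] [ 184  101  173   91 9992] mean [602. 226.] rect [[591.7, 192.9], [237.1, 441.5], 1.8]
grater 0.93 px [257. 141.] [ 185  102  172   90 9892] mean [583. 216.] rect [[571.2, 183.7], [220.7, 412.8], 0.5]
grater 0.58 px [445. 193.] [ 379  160  134   67 8643] mean [ 448. -227.] rect [[448.9, -228.1], [311.5, 156.5], 88.2]
grater 0.43 px [322. 139.] [310 129  26  21 494] mean [583.  59.] rect [[584.4, 58.6], [60.2, 49.9], 89.6]
```

View pics/crop1.png

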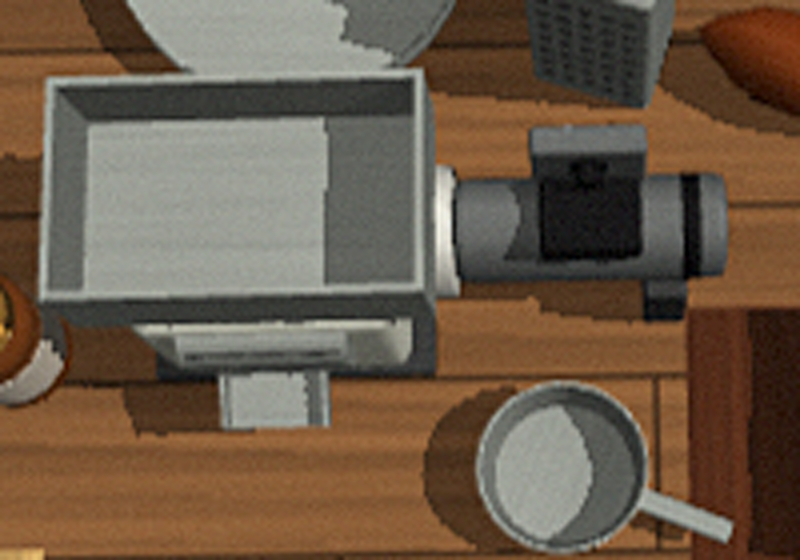

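Crop: pan centre at about (562,468) and handle end at (730,530); hopper rim corners at about (45,77), (422,70), (432,292), (40,298); trigger at (540–640, 175–260).

Run:
```python
from h import *
r=capture("top")
f=lambda p,z:ray(r,np.array(p)/4+[175,85],z)*1000
q=f([[45,77],[422,70],[432,292],[40,298]],.21);print(q.round(1))
for a,b in((0,1),(3,2)):
    d=q[a]-q[b];print("yaw",np.degrees(np.arctan2(-d[0],d[1])))
print("centre",q.mean(0))
h=f([[562,466],[648,503],[728,531]],.036);print(h.round(1)); d=h[2]-h[1]; print(np.degrees(np.arctan2(d[1],d[0])))
pc=f([[562,466]],.042);print(pc)
go([.435,.01,.12]);turn(180)
```

```text
[[677.9 390.7 210. ]
 [678.7 160.2 210. ]
 [538.8 153.5 210. ]
 [538.8 387.6 210. ]]
yaw 0.19784922980524208
yaw 0.003512334259738974
centre [608.56130252 273.00884211 210.        ]
[[459.3  82.6  36. ]
 [432.5  23.4  36. ]
 [412.2 -31.4  36. ]]
-110.32572493965142
[[458.34278109  82.3860904   42.        ]]Traceback (most recent call last):
  File "<stdin>", line 10, in <module>
  File "h.py", line 12, in go
    s=read_state(); R=s["tcp_rot"]; p=s["position"]; print("at",p.round(4),"xt",R[:,0].round(3),"op",s["opening"].round(3))
                                                                                                     ^^^^^^^^^^^^^^^^^^
AttributeError: 'float' object has no attribute 'round'
```

```bash
sed -i 's/s\["opening"\].round(3)/round(s["opening"]*87,1),"F",s["force"].round(1),"gf",s["grasp_force"],"t",s["time_s"]/' h.py
python3 -m jog '0 0 -20 0 0 0.17 50;0 0 -20 0 0 0.17 50;0 0 -20 0 0 0.17 50;0 0 0 0 0 0.17 50;0 0 0 0 0 0.17 50;0 0 0 0 0 0.17 50;0 0 0 0 0 0.17 50;0 0 0 0 0 0.17 50;0 0 0 0 0 0.17 50;0 0 0 0 0 0.05 50;0 0 0 0 0 0 50'
python3 -c "
from h import *
turn(67);go([.426,-.003,.12],[.426,-.003,.035])"
```

```text
time_s: 3.42
position: [0.2328, 0.5799, 0.3045]
tcp_rot: [[0.381, 0.925, -0.0], [0.925, -0.381, -0.0], [-0.0, -0.0, -1.0]]
force: [-0.6, -0.2, -0.4]
opening: 0.574
grasp_force: 0.0
turn az 0.0111
at [0.2328 0.5799 0.3045] xt [ 0.381  0.925 -0.   ] op 49.9 F [-0.6 -0.2 -0.4] gf 0.0 t 3.425
to [0.426, -0.003, 0.12] tool mm [-465.6  400.5  184.5]
to [0.426, -0.003, 0.035] tool mm [ 0.  0. 85.]
```

```bash
python3 -m jog '-31 27 0 0 0 0.01 50;-31 27 0 0 0 0 50;-31 27 0 0 0 0 50;-31 27 0 0 0 0 50;-31 27 0 0 0 0 50;-31 27 0 0 0 0 50;-31 27 0 0 0 0 50;-31 27 0 0 0 0 50;-31 27 0 0 0 0 50;-31 27 0 0 0 0 50;-31 27 30 0 0 0 50;-31 27 30 0 0 0 50' >/dev/null
python3 -m jog '-31 27 40 0 0 0 50;-31 27 40 0 0 0 50;-31 22 40 0 0 0 50;0 0 0 0 0 0 50;0 0 0 0 0 0 50'
python3 - <<'E'
from h import *
turn(67);go([.426,-.003,.12],[.426,-.003,.035])
for c in("top","side","wrist"):
    r=capture(c)
    print(c,[(np.round(q["at"],3).tolist(),round(q["conf"],2)) for q in place_of(c,"pan")[:4]])
cv2.imwrite("pics/w1.png",r["color"][:,:,::-1])
print(proj(r,[[.426,-.003,.036]]))
E
```

```text
time_s: 5.55
position: [0.4198, -0.0039, 0.1248]
tcp_rot: [[0.39, 0.921, -0.0], [0.921, -0.39, 0.0], [0.0, -0.001, -1.0]]
force: [0.3, 0.7, -0.8]
opening: 0.576
grasp_force: 0.0
turn az 0.0003
at [ 0.4198 -0.0039  0.1248] xt [0.39  0.921 0.   ] op 50.1 F [ 0.3  0.7 -0.8] gf 0.0 t 5.55
to [0.426, -0.003, 0.12] tool mm [3.2 5.3 4.8]
to [0.426, -0.003, 0.035] tool mm [-0.  0. 85.]
top [([0.159, -0.269, 0.004], 0.92)]
side [([0.158, -0.269, -0.003], 0.79), ([0.466, 0.084, -0.002], 0.7), ([0.18, 0.319, 0.002], 0.59)]
wrist [([0.458, 0.085, 0.002], 0.78)]
[[325.90404247 208.81170308]]
```

View pics/w1.png

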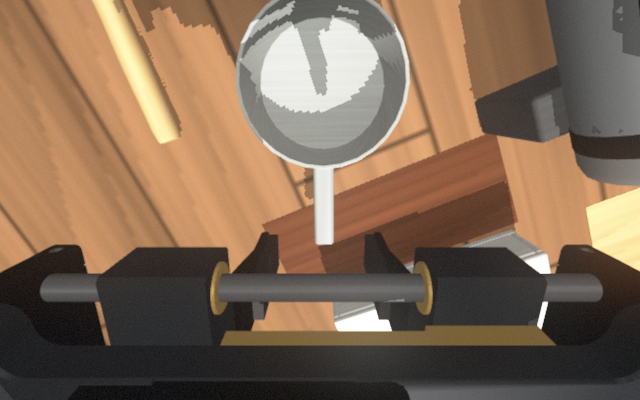

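The wrist view shows the pan upright, its handle at columns 316–332 down to row 244 and straight along the tool's x; the aim point projects to (326,209), on the handle. Descend and grip.

```bash
python3 -m jog '3 5 15 0 0 0 50;0 0 25 0 0 0 50;0 0 25 0 0 0 50;0 0 25 0 0 0 50;0 0 0 0 0 0 50;0 0 0 0 0 0 0;0 0 0 0 0 0 0;0 0 0 0 0 0 0;0 0 0 0 0 0 0;0 0 0 0 0 0 0;0 0 0 0 0 0 0'
python3 - <<'E'
from h import *
turn(45);go([.426,-.003,.035])
E
```

```text
time_s: 7.22
position: [0.4255, -0.0033, 0.0347]
tcp_rot: [[0.39, 0.921, -0.0], [0.921, -0.39, -0.0], [-0.0, -0.0, -1.0]]
force: [-0.4, -1.8, 2.8]
opening: 0.178
grasp_force: 29.7
turn az 0.3845
at [ 0.4255 -0.0033  0.0347] xt [ 0.39   0.921 -0.   ] op 15.5 F [-0.4 -1.8  2.8] gf 29.71290087327361 t 7.225
to [0.426, -0.003, 0.035] tool mm [ 0.5  0.3 -0.3]
```

```bash
python3 -m jog '0 0 -3 0 0 0 0;0 0 -4 0 0 0 0;-3 -7 0 0 0 0 0;-3 -7 0 0 0 0 0;12 -5 0 0 0 0 0;20 -8 0 0 0 0 0;20 -8 0 0 0 0 0;20 -8 0 0 0 0 0;20 -8 0 0 0 0 0;20 -8 0 0 0 0 0;20 -8 0 0 0 0 0;20 -8 0 0 0 0 0' >/dev/null
python3 -m jog '20 -8 0 0 0 0 0;15 -8 0 0 0 0 0;0 0 0 0 0 0.1 0;0 0 0 0 0 0.1 0;0 0 0 0 0 0.1 0;0 0 0 0 0 0.08 0;0 0 0 0 0 0 0;0 0 0 0 0 0 0'
python3 - <<'E'
from h import *
turn(45);go([.398,.211,.041])
for c in("top","wrist","side"):
    r=capture(c)
    print(c,[(np.round(q["at"],3).tolist(),round(q["conf"],2)) for q in place_of(c,"pan")[:4]])
E
```

```text
time_s: 9.72
position: [0.4105, 0.199, 0.0412]
tcp_rot: [[0.702, 0.712, -0.004], [0.712, -0.702, -0.001], [-0.003, -0.002, -1.0]]
force: [-3.7, 0.3, -1.9]
opening: 0.182
grasp_force: 30.1
turn az 0.007
at [0.4105 0.199  0.0412] xt [ 0.702  0.712 -0.003] op 15.8 F [-3.7  0.3 -1.9] gf 30.0881621571898 t 9.725
to [0.398, 0.211, 0.041] tool mm [ -0.2 -17.3   0.3]
top [([0.162, -0.268, 0.004], 0.63), ([0.179, 0.322, 0.003], 0.62), ([0.75, -0.092, 0.0], 0.49), ([0.566, -0.277, 0.043], 0.17)]
wrist [([0.471, 0.272, 0.006], 0.65)]
side [([0.157, -0.269, -0.006], 0.93), ([0.477, 0.267, 0.002], 0.88), ([0.184, 0.32, 0.003], 0.86)]
```

```bash
python3 -m jog '-2 -6 0 0 0 0 0;-1 -6 2 0 0 0 0;0 0 3 0 0 0 0;0 0 1 0 0 0 0;0 0 0 0 0 0 0;0 0 0 0 0 0 30;0 0 0 0 0 0 40;0 0 0 0 0 0 40;0 0 0 0 0 0 40;0 0 -25 0 0 0 40;0 0 -40 0 0 0 40;0 0 -50 0 0 0 40'
python3 - <<'E'
from h import *
turn(-2);go([.415,-.276,.2])
for c in("top","wrist","side"):
    r=capture(c)
    print(c,[(np.round(q["at"],3).tolist(),round(q["conf"],2)) for q in place_of(c,"pan")[:4]])
E
```

```text
time_s: 11.52
position: [0.4012, 0.2049, 0.1511]
tcp_rot: [[0.704, 0.71, -0.002], [0.71, -0.704, -0.001], [-0.002, -0.001, -1.0]]
force: [0.9, 0.6, 0.2]
opening: 0.459
grasp_force: 0.0
turn az 0.8246
at [0.4012 0.2049 0.1511] xt [ 0.704  0.71  -0.002] op 39.9 F [0.9 0.6 0.2] gf 0.0 t 11.525
to [0.415, -0.276, 0.2] tool mm [-331.9  348.3  -48.7]
top [([0.16, -0.27, 0.003], 0.95)]
wrist [([0.466, 0.277, 0.002], 0.87), ([0.178, 0.321, -0.002], 0.61)]
side [([0.472, 0.27, -0.004], 0.94), ([0.181, 0.32, 0.002], 0.65), ([0.156, -0.27, -0.002], 0.65)]
```

```bash
python3 -m jog '0 0 -10 0 0 0.165 60;0 0 -10 0 0 0.165 60;0 0 -10 0 0 0.165 60;0 0 -10 0 0 0.165 60;0 0 -10 0 0 0.165 60;1 30 0 0 0 0 60;1 40 0 0 0 0 60;1 40 0 0 0 0 60;1 40 0 0 0 0 60;1 40 0 0 0 0 60;1 40 0 0 0 0 60;1 40 0 0 0 0 60' >/dev/null
python3 -m jog '1 40 0 0 0 0 60;1 40 0 0 0 0 60;1 40 0 0 0 0 60;1 30 0 0 0 0 60;1 20 0 0 0 0 60;0 0 0 0 0 0 60;0 0 0 0 0 0 60'
python3 - <<'E'
from h import *
turn(-2);go([.416,-.276,.13],[.416,-.276,.087])
for c in("top","wrist","side"):
    r=capture(c)
    for n in("lid_handle","lid_hinge"): print(c,n,[(np.round(q["at"],3).tolist(),round(q["conf"],2)) for q in place_of(c,n)[:2]])
    if c=="wrist": cv2.imwrite("pics/w2.png",r["color"][:,:,::-1]); print(proj(r,[[.416,-.276,.09]]))
E
```

```text
time_s: 14.2
position: [0.3979, -0.2335, 0.1999]
tcp_rot: [[0.999, -0.035, -0.002], [-0.035, -0.999, 0.002], [-0.002, -0.002, -1.0]]
force: [-0.3, 0.9, -0.8]
opening: 0.684
grasp_force: 0.0
turn az 0.0002
at [ 0.3979 -0.2335  0.1999] xt [ 0.999 -0.035 -0.002] op 59.5 F [-0.3  0.9 -0.8] gf 0.0 t 14.2
to [0.416, -0.276, 0.13] tool mm [19.7 42.  69.8]
to [0.416, -0.276, 0.087] tool mm [ 0.1  0.1 43. ]
top lid_handle [([0.336, 0.202, -0.004], 0.35)]
top lid_hinge [([0.566, -0.28, 0.041], 0.74)]
wrist lid_handle [([0.418, -0.276, 0.081], 0.75)]
wrist lid_hinge []
[[370.52297511 182.98372915]]
side lid_handle [([0.416, -0.273, 0.083], 0.59), ([0.608, 0.276, 0.001], 0.31)]
side lid_hinge [([0.567, -0.281, 0.041], 0.91), ([0.614, 0.062, 0.149], 0.29)]
```

View pics/w2.png

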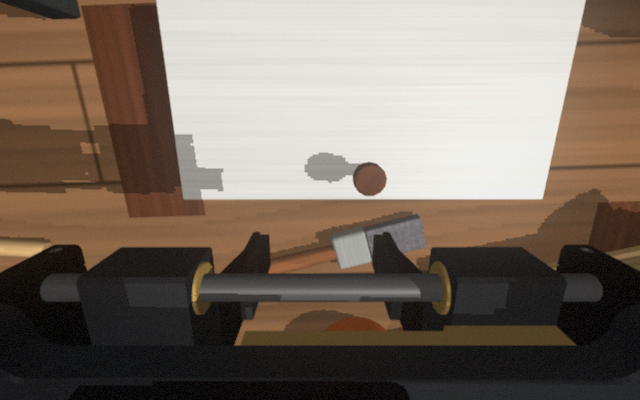

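The wrist view shows the knob at (369,180), agreeing with the estimate. Move over it, descend and grip.

```bash
python3 -m jog '10 20 0 0 0 0 60;11 22 20 0 0 0 60;0 0 30 0 0 0 60;0 0 20 0 0 0 60;0 0 0 0 0 0 60;0 0 0 0 0 0 60'
python3 -c "
from h import *
go([.417,-.276,.087])"
```

```text
time_s: 15.4
position: [0.4184, -0.278, 0.1311]
tcp_rot: [[0.999, -0.035, 0.001], [-0.035, -0.999, -0.001], [0.001, 0.001, -1.0]]
force: [-0.2, -0.4, 0.2]
opening: 0.69
grasp_force: 0.0
at [ 0.4184 -0.278   0.1311] xt [ 0.999 -0.035  0.001] op 60.0 F [-0.2 -0.4  0.2] gf 0.0 t 15.4
to [0.417, -0.276, 0.087] tool mm [-1.5 -2.  44.1]
```

```bash
python3 -m jog '-1 -2 14 0 0 0 60;0 0 20 0 0 0 60;0 0 10 0 0 0 60;0 0 0 0 0 0 60;0 0 0 0 0 0 0;0 0 0 0 0 0 0;0 0 0 0 0 0 0;0 0 0 0 0 0 0;0 0 0 0 0 0 0;0 0 0 0 0 0 0'
python3 -m jog '5 0 -13 0 0 0 0;5 0 -13 0 0 0 0;7 0 -12 0 0 0 0;7 0 -12 0 0 0 0;9 0 -10 0 0 0 0;9 0 -10 0 0 0 0;10 0 -9 0 0 0 0;10 0 -9 0 0 0 0;0 0 0 0 0 0 0'
python3 - <<'E'
from h import *
go([.567-.0886,-.278,.042+.128+.003])
for c in("side",):
    r=capture(c)
    for n in("lid_handle",): print(c,n,[(np.round(q["at"],3).tolist(),round(q["conf"],2)) for q in place_of(c,n)[:2]])
    cv2.imwrite("pics/s2.png",r["color"][60:360,120:620,::-1])
E
```

```text
time_s: 16.65
position: [0.4172, -0.2755, 0.0868]
tcp_rot: [[0.999, -0.035, 0.0], [-0.035, -0.999, 0.0], [0.0, -0.0, -1.0]]
force: [0.4, 2.6, 3.0]
opening: 0.31
grasp_force: 30.0
time_s: 17.77
position: [0.4802, -0.2776, 0.175]
tcp_rot: [[0.999, -0.035, 0.002], [-0.035, -0.999, -0.0], [0.002, 0.0, -1.0]]
force: [-1.6, 0.4, -1.7]
opening: 0.308
grasp_force: 30.0
at [ 0.4802 -0.2776  0.175 ] xt [ 0.999 -0.035  0.002] op 26.8 F [-1.6  0.4 -1.7] gf 29.99889365164563 t 17.775
to [0.47839999999999994, -0.278, 0.17300000000000001] tool mm [-1.8  0.5  2. ]
side lid_handle [([0.477, -0.28, 0.172], 0.76)]
```

View pics/s2.png

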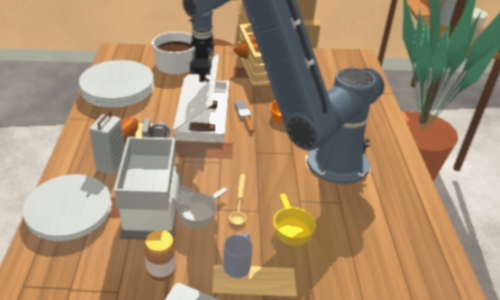

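The side view shows the lid half raised with the knob in the gripper at about (203,70) and bars visible in the tin. Continue the arc past the balance point.

```bash
python3 -m jog '11 0 -6 0 0 0 0;11 0 -6 0 0 0 0;13 0 -5 0 0 0 0;13 0 -4 0 0 0 0;13 0 -2 0 0 0 0;13 0 -2 0 0 0 0;14 0 0 0 0 0 0;14 0 0 0 0 0 0;13 0 2 0 0 0 0;13 0 3 0 0 0 0;0 0 0 0 0 0 0'
python3 - <<'E'
from h import *
go([.567+.041,-.278,.195],[.567+.0664,-.278,.1856])
r=capture("side")
print([(np.round(q["at"],3).tolist(),round(q["conf"],2)) for q in place_of("side","lid_handle")[:2]])
E
```

```text
time_s: 19.25
position: [0.6105, -0.2819, 0.1954]
tcp_rot: [[0.999, -0.035, 0.006], [-0.035, -0.999, -0.0], [0.006, 0.0, -1.0]]
force: [1.4, 4.3, 5.4]
opening: 0.303
grasp_force: 30.0
at [ 0.6105 -0.2819  0.1954] xt [ 0.999 -0.035  0.006] op 26.4 F [1.4 4.3 5.4] gf 30.046767065305175 t 19.25
to [0.608, -0.278, 0.195] tool mm [-2.7 -3.8  0.4]
to [0.6334, -0.278, 0.1856] tool mm [25.3 -0.9  9.5]
[([0.61, -0.282, 0.192], 0.59)]
```

```bash
python3 -m jog '13 0 4 0 0 0 0;12 0 5 0 0 0 0;8 0 4 0 0 0 0;0 0 0 0 0 0 0;0 0 0 0 0 0 40;0 0 0 0 0 0 60;0 0 0 0 0 0 60;0 0 -15 0 0 0 60;0 0 -30 0 0 0 60;0 0 -35 0 0 0 60;0 0 0 0 0 0 60'
python3 - <<'E'
from h import *
go([.477,-.277,.28])
r=capture("side")
print([(np.round(q["at"],3).tolist(),round(q["conf"],2)) for q in place_of("side","lid_handle")[:2]])
for c in("side","top"):
  r=capture(c)
  cv2.imwrite(f"pics/{c}3.png",cv2.resize(r["color"][60:300,120:620,::-1] if c=="side" else r["color"][90:300,300:600,::-1],None,fx=2 if c=="top" else 1.5,fy=2 if c=="top" else 1.5))
  for n in("bar1",): print(c,[(np.round(q["at"],3).tolist(),round(q["conf"],2)) for q in place_of(c,n)])
E
```

```text
time_s: 20.72
position: [0.6418, -0.2852, 0.2667]
tcp_rot: [[0.999, -0.036, 0.008], [-0.035, -0.999, -0.006], [0.008, 0.005, -1.0]]
force: [0.5, -1.0, 1.1]
opening: 0.688
grasp_force: 0.0
at [ 0.6418 -0.2852  0.2667] xt [ 0.999 -0.035  0.008] op 59.8 F [ 0.5 -1.   1.1] gf 0.0 t 20.725
to [0.477, -0.277, 0.28] tool mm [-164.9   -2.2  -14.6]
[([0.652, -0.284, 0.174], 0.92), ([0.476, -0.278, -0.002], 0.67)]
side [([0.47, -0.157, 0.006], 0.72), ([0.471, -0.315, 0.002], 0.54)]
top []
```

View pics/top3.png

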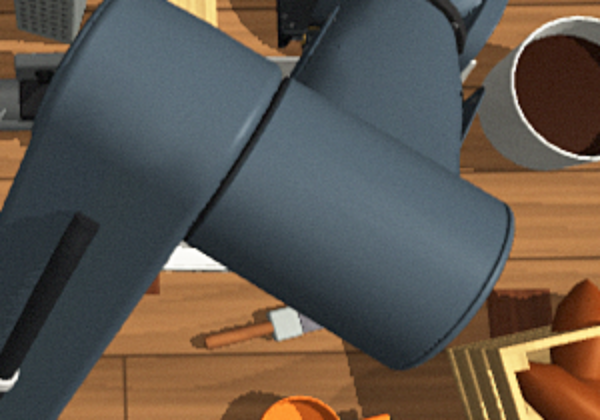

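The arm hides the tin in the top view. The side camera puts the knob at (0.652,-0.284,0.174), as it should be with the lid thrown back. Back off and look with the wrist camera.

```bash
python3 -m jog '0 0 -30 0 0 0 60;-20 0 -20 0 0 0 60;-40 0 0 0 0 0 60;-40 0 0 0 0 0 60;-40 0 0 0 0 0 60;-40 0 0 0 0 0 60;-35 0 0 0 0 0 60;0 0 0 0 0 0 60;0 0 0 0 0 0 60'
python3 - <<'E'
from h import *
go([.477,-.277,.28]);turn(-2)
for c in("side","top","wrist"):
  r=capture(c)
  for n in("bar1","lid_handle","pan"): print(c,n,[(np.round(q["at"],3).tolist(),round(q["conf"],2)) for q in place_of(c,n)])
cv2.imwrite("pics/w4.png",r["color"][:,:,::-1])
E
```

```text
time_s: 22.15
position: [0.4257, -0.2763, 0.3115]
tcp_rot: [[0.999, -0.036, 0.001], [-0.036, -0.999, -0.0], [0.001, 0.0, -1.0]]
force: [-0.2, -0.3, -0.8]
opening: 0.688
grasp_force: 0.0
at [ 0.4257 -0.2763  0.3115] xt [ 0.999 -0.036  0.001] op 59.9 F [-0.2 -0.3 -0.8] gf 0.0 t 22.15
to [0.477, -0.277, 0.28] tool mm [51.3 -1.2 31.5]
turn az -0.0006
side bar1 [([0.471, -0.157, 0.002], 0.64), ([0.473, -0.316, 0.001], 0.54)]
side lid_handle [([0.654, -0.283, 0.174], 0.83), ([0.778, 0.05, 0.001], 0.39)]
side pan [([0.181, 0.318, 0.002], 0.97), ([0.467, 0.27, -0.002], 0.63), ([0.158, -0.269, -0.003], 0.6)]
top bar1 [([0.473, -0.155, 0.002], 0.96), ([0.472, -0.313, 0.006], 0.57)]
top lid_handle [([0.656, -0.282, 0.173], 0.97)]
top pan [([0.178, 0.318, 0.001], 0.85), ([0.471, 0.275, -0.001], 0.81)]
wrist bar1 [([0.471, -0.157, 0.008], 0.98), ([0.467, -0.318, 0.006], 0.9)]
wrist lid_handle []
wrist pan [([0.161, -0.267, -0.005], 0.69)]
```

View pics/w4.png

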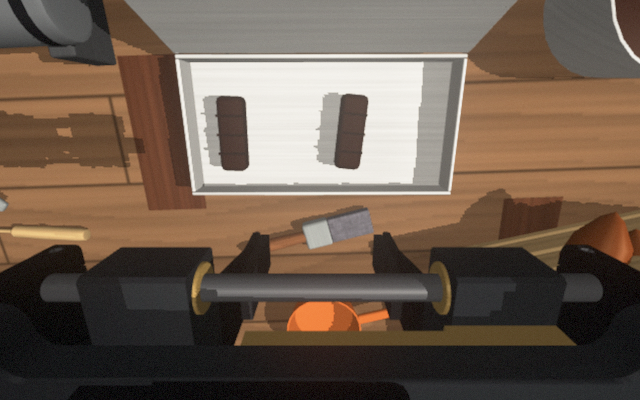

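The wrist view shows the tin open with just two bars, at (232,133) and (351,131), each a few degrees askew. Measure them.

Run:
```python
from h import *
outline("wrist","bar1",.031); outline("top","bar1",.031)
go([.472,-.156,.2],[.472,-.156,.030])
```

```text
bar1 0.89 px [350. 130.] [ 334   93   34   76 1970] mean [ 473. -317.] rect [[471.7, -317.0], [37.1, 98.1], 82.6]
bar1 0.88 px [232. 132.] [ 216   94   33   76 2149] mean [ 477. -159.] rect [[475.8, -157.6], [41.4, 98.8], 87.1]
bar1 0.75 px [401. 196.] [394 178  15  37 482] mean [ 472. -155.] rect [[472.3, -156.2], [38.9, 102.4], 87.6]
bar1 0.63 px [457. 210.] [451 207  12   7  69] mean [ 430. -309.] rect [[430.2, -308.4], [30.6, 16.8], 89.1]
bar1 0.53 px [322. 139.] [310 129  26  21 474] mean [640.  62.] rect [[640.8, 61.0], [71.5, 59.4], 89.6]
at [ 0.425  -0.276   0.3116] xt [ 0.999 -0.035  0.   ] op 60.3 F [ 0.6  0.1 -1. ] gf 0.0 t 22.95
to [0.472, -0.156, 0.2] tool mm [  42.7 -121.5  111.6]
to [0.472, -0.156, 0.03] tool mm [ -0.  -0. 170.]
```

```bash
python3 -m jog '10 -30 0 0 0 0 60;14 -30 20 0 0 0 60;10 -30 30 0 0 0 60;10 -30 40 0 0 0 60;0 0 40 0 0 0 60;0 0 40 0 0 0 60;0 0 40 0 0 0 60;0 0 0 0 0 0 60;0 0 0 0 0 0 60'
python3 -c "
from h import *
go([.474,-.157,.030])"
```

```text
time_s: 24.08
position: [0.474, -0.158, 0.1025]
tcp_rot: [[0.999, -0.035, 0.001], [-0.035, -0.999, -0.001], [0.001, 0.001, -1.0]]
force: [0.1, 0.1, 0.6]
opening: 0.69
grasp_force: 0.0
at [ 0.474  -0.158   0.1025] xt [ 0.999 -0.035  0.001] op 60.0 F [0.1 0.1 0.6] gf 0.0 t 24.075
to [0.474, -0.157, 0.03] tool mm [-0.1 -1.1 72.5]
```

```bash
python3 -m jog '0 -1 25 0 0 0.02 60;0 0 25 0 0 0 60;0 0 15 0 0 0 60;0 0 7 0 0 0 60;0 0 0 0 0 0 60;0 0 0 0 0 0 0;0 0 0 0 0 0 0;0 0 0 0 0 0 0;0 0 0 0 0 0 0;0 0 0 0 0 0 0'
python3 -m jog '0 0 -20 0 0 0 0;0 0 -30 0 0 0 0;0 0 -40 0 0 0 0;0 0 -40 0 0 0 0;0 0 -40 0 0 0 0;0 0 -40 0 0 0 0;0 0 -40 0 0 0 0;0 0 0 0 0 0 0'
python3 -c "
from h import *
turn(0);go([.608,.236,.28],[.608,.236,.173])"
```

```text
time_s: 25.32
position: [0.4734, -0.1565, 0.0298]
tcp_rot: [[0.998, -0.055, 0.0], [-0.055, -0.998, -0.0], [0.0, 0.0, -1.0]]
force: [-0.3, 0.8, 4.8]
opening: 0.409
grasp_force: 30.0
time_s: 26.32
position: [0.4748, -0.1574, 0.2822]
tcp_rot: [[0.998, -0.055, 0.006], [-0.055, -0.998, -0.004], [0.006, 0.003, -1.0]]
force: [0.4, 0.1, -1.5]
opening: 0.411
grasp_force: 30.0
turn az -0.0551
at [ 0.4748 -0.1574  0.2822] xt [ 0.998 -0.055  0.006] op 35.8 F [ 0.4  0.1 -1.5] gf 29.99577292241156 t 26.325
to [0.608, 0.236, 0.28] tool mm [ 111.4 -400.2    1.5]
to [0.608, 0.236, 0.173] tool mm [ -0.7  -0.4 107. ]
```

```bash
python3 -m jog '0 0 0 0 0 -0.055 0;13 -25 0 0 0 0 0;13 -40 0 0 0 0 0;13 -40 0 0 0 0 0;13 -40 0 0 0 0 0;13 -40 0 0 0 0 0;13 -40 0 0 0 0 0;13 -40 0 0 0 0 0;13 -40 0 0 0 0 0;13 -40 0 0 0 0 0;13 -30 0 0 0 0 0;0 0 0 0 0 0 0'
python3 -m jog '0 -10 0 0 0 0 0;0 0 0 0 0 0 0;0 0 0 0 0 0 0'
python3 -c "
from h import *
turn(0);go([.608,.236,.173])
for c in('side','top','wrist'):
  r=capture(c)
  for n in('bar1','hopper'): print(c,n,[(np.round(q['at'],3).tolist(),round(q['conf'],2)) for q in place_of(c,n)])
"
```

```text
time_s: 27.82
position: [0.6027, 0.2203, 0.2766]
tcp_rot: [[1.0, 0.003, -0.004], [0.003, -1.0, -0.0], [-0.004, 0.0, -1.0]]
force: [-0.0, -0.8, -1.8]
opening: 0.413
grasp_force: 30.0
time_s: 28.2
position: [0.6031, 0.2277, 0.2794]
tcp_rot: [[1.0, -0.001, -0.001], [-0.001, -1.0, -0.0], [-0.001, 0.0, -1.0]]
force: [-0.1, 0.5, -1.4]
opening: 0.408
grasp_force: 30.0
turn az -0.0009
at [0.6031 0.2277 0.2794] xt [ 1.    -0.001 -0.001] op 35.5 F [-0.1  0.5 -1.4] gf 29.995716945268214 t 28.2
to [0.608, 0.236, 0.173] tool mm [  4.9  -8.4 106.4]
side bar1 [([0.469, -0.318, 0.002], 0.75), ([0.601, 0.228, 0.254], 0.74)]
side hopper [([0.61, 0.278, 0.145], 0.6)]
top bar1 [([0.47, -0.316, 0.005], 0.77)]
top hopper []
wrist bar1 [([0.6, 0.227, 0.256], 0.75)]
wrist hopper [([0.612, 0.272, 0.143], 0.74)]
```

```bash
python3 -m jog '7 -8 10 0 0 0 0;0 0 25 0 0 0 0;0 0 25 0 0 0 0;0 0 25 0 0 0 0;0 0 15 0 0 0 0;0 0 4 0 0 0 0;0 0 0 0 0 0 0;0 0 0 0 0 0 0'
python3 -m jog '0 0 0 0 0 0 50;0 0 0 0 0 0 56;0 0 0 0 0 0 56;0 0 -15 0 0 0 56;0 0 -30 0 0 0 56;0 0 -30 0 0 0 56;0 0 -30 0 0 0 56;0 0 0 0 0 0 56'
python3 -c "
from h import *
turn(-7.4);go([.471,-.317,.28],[.471,-.317,.03])
r=capture('wrist')
for n in('bar1','hopper'): print(n,[(np.round(q['at'],3).tolist(),round(q['conf'],2)) for q in place_of('wrist',n)])
"
```

```text
time_s: 29.65
position: [0.6112, 0.2366, 0.1767]
tcp_rot: [[1.0, -0.0, 0.002], [-0.0, -1.0, 0.0], [0.002, -0.0, -1.0]]
force: [0.8, 0.2, -0.1]
opening: 0.412
grasp_force: 30.0
time_s: 30.65
position: [0.6123, 0.2369, 0.2848]
tcp_rot: [[1.0, -0.0, 0.008], [-0.0, -1.0, 0.002], [0.008, -0.002, -1.0]]
force: [0.5, -0.1, 0.0]
opening: 0.643
grasp_force: 0.0
turn az 0.129
at [0.6123 0.2369 0.2848] xt [ 1.    -0.     0.008] op 55.9 F [ 0.5 -0.1  0. ] gf 0.0 t 30.65
to [0.471, -0.317, 0.28] tool mm [-141.2  553.9    2.7]
to [0.471, -0.317, 0.03] tool mm [ -2.    0.4 250. ]
bar1 [([0.611, 0.236, 0.147], 0.66)]
hopper [([0.608, 0.271, 0.144], 0.7)]
```

```bash
python3 -m jog '-11 25 0 0 0 0 56;-11 40 0 0 0 0 56;-11 40 0 0 0 0 56;-11 40 0 0 0 0 56;-11 40 0 0 0 0 56;-11 40 0 0 0 0 56;-11 40 0 0 0 0 56;-11 40 0 0 0 0 56;-11 40 0 0 0 0 56;-11 40 0 0 0 0 56;-11 40 0 0 0 0 56;-11 40 0 0 0 0 56' >/dev/null
python3 -m jog '-11 40 0 0 0 0 56;0 30 0 0 0 0 56;0 20 0 0 0 0 56;0 0 0 0 0 0.129 56;0 0 30 0 0 0 56;0 0 40 0 0 0 56;0 0 40 0 0 0 56;0 0 0 0 0 0 56;0 0 0 0 0 0 56'
python3 -c "
from h import *
turn(-7.4);go([.471,-.317,.03])
outline('wrist','bar1',.031)
"
```

```text
time_s: 33.42
position: [0.4679, -0.3188, 0.1713]
tcp_rot: [[0.992, -0.128, 0.001], [-0.128, -0.992, -0.001], [0.001, 0.001, -1.0]]
force: [-1.3, -0.4, 0.5]
opening: 0.642
grasp_force: 0.0
turn az 0.0004
at [ 0.4679 -0.3188  0.1713] xt [ 0.992 -0.128  0.001] op 55.9 F [-1.3 -0.4  0.5] gf 0.0 t 33.425
to [0.471, -0.317, 0.03] tool mm [  2.7  -2.3 141.3]
bar1 0.89 px [319. 187.] [ 300  137   39  102 3711] mean [ 476. -318.] rect [[473.2, -317.9], [36.0, 98.9], 81.5]
```

```bash
python3 -m jog '4 -1 20 0 0 0.01 56;0 0 30 0 0 0 56;0 0 35 0 0 0 56;0 0 30 0 0 0 56;0 0 20 0 0 0 56;0 0 6 0 0 0 56;0 0 0 0 0 0 56;0 0 0 0 0 0 0;0 0 0 0 0 0 0;0 0 0 0 0 0 0;0 0 0 0 0 0 0;0 0 0 0 0 0 0'
python3 -m jog '0 0 -20 0 0 0 0;0 0 -30 0 0 0 0;0 0 -40 0 0 0 0;0 0 -40 0 0 0 0;0 0 -40 0 0 0 0;0 0 -40 0 0 0 0;0 0 -40 0 0 0 0;0 0 0 0 0 -0.14 0;0 0 0 0 0 0 0'
python3 -c "
from h import *
turn(0);go([.608,.312,.28],[.608,.312,.173])"
```

```text
time_s: 35.02
position: [0.4716, -0.3183, 0.0302]
tcp_rot: [[0.99, -0.139, 0.001], [-0.139, -0.99, -0.001], [0.001, 0.001, -1.0]]
force: [-0.0, 0.8, 5.3]
opening: 0.413
grasp_force: 30.0
time_s: 36.15
position: [0.471, -0.3177, 0.2794]
tcp_rot: [[1.0, -0.001, -0.001], [-0.001, -1.0, 0.0], [-0.001, -0.0, -1.0]]
force: [1.2, 0.1, -1.9]
opening: 0.409
grasp_force: 30.0
turn az -0.0008
at [ 0.471  -0.3177  0.2794] xt [ 1.    -0.001 -0.001] op 35.6 F [ 1.2  0.1 -1.9] gf 29.990089992061257 t 36.15
to [0.608, 0.312, 0.28] tool mm [ 1.366e+02 -6.298e+02 -4.000e-01]
to [0.608, 0.312, 0.173] tool mm [1.00e-01 1.00e-01 1.07e+02]
```

```bash
python3 -m jog '9 -25 0 0 0 0 0;9 -40 0 0 0 0 0;9 -40 0 0 0 0 0;9 -40 0 0 0 0 0;9 -40 0 0 0 0 0;9 -40 0 0 0 0 0;9 -40 0 0 0 0 0;9 -40 0 0 0 0 0;9 -40 0 0 0 0 0;9 -40 0 0 0 0 0;9 -40 0 0 0 0 0;9 -40 0 0 0 0 0' >/dev/null
python3 -m jog '9 -40 0 0 0 0 0;9 -40 0 0 0 0 0;9 -40 0 0 0 0 0;4 -25 0 0 0 0 0;0 -10 0 0 0 0 0;0 -5 0 0 0 0 0;0 0 0 0 0 0 0;0 0 0 0 0 0 0'
python3 -c "
from h import *
turn(0);go([.609,.312,.175])
for c in('side','wrist'):
  r=capture(c)
  for n in('bar1',): print(c,n,[(np.round(q['at'],3).tolist(),round(q['conf'],2)) for q in place_of(c,n)])
"
```

```text
time_s: 38.65
position: [0.6099, 0.306, 0.2796]
tcp_rot: [[1.0, -0.001, -0.0], [-0.001, -1.0, -0.0], [-0.0, 0.0, -1.0]]
force: [-0.2, -0.1, -1.2]
opening: 0.411
grasp_force: 30.0
turn az -0.0006
at [0.6099 0.306  0.2796] xt [ 1.    -0.001 -0.   ] op 35.7 F [-0.2 -0.1 -1.2] gf 29.990839138627052 t 38.65
to [0.609, 0.312, 0.175] tool mm [ -0.9  -6.1 104.6]
side bar1 [([0.608, 0.303, 0.251], 0.75), ([0.607, 0.233, 0.145], 0.67)]
wrist bar1 [([0.605, 0.306, 0.257], 0.77), ([0.61, 0.237, 0.149], 0.67)]
```

```bash
python3 -m jog '1 -8 10 0 0 0 0;0 0 25 0 0 0 0;0 0 25 0 0 0 0;0 0 25 0 0 0 0;0 0 15 0 0 0 0;0 0 4 0 0 0 0;0 0 0 0 0 0 0;0 0 0 0 0 0 0;0 0 0 0 0 0 50;0 0 0 0 0 0 56;0 0 0 0 0 0 56;0 0 -15 0 0 0 56'
python3 -m jog '0 0 -30 0 0 0 56;0 0 -30 0 0 0 56;0 0 -35 0 0 0 56;0 0 0 0 0 0 56;0 0 0 0 0 0 56'
python3 -c "
from h import *
turn(-2);go([.655,-.284,.285],[.655,-.284,.178])
for c in('side','wrist'):
  r=capture(c)
  for n in('bar1','lid_handle','pan'): print(c,n,[(np.round(q['at'],3).tolist(),round(q['conf'],2)) for q in place_of(c,n)])
"
```

```text
time_s: 40.35
position: [0.6099, 0.3147, 0.1898]
tcp_rot: [[1.0, 0.001, -0.003], [0.001, -1.0, -0.001], [-0.003, 0.001, -1.0]]
force: [-0.7, 0.2, 0.1]
opening: 0.633
grasp_force: 0.0
time_s: 40.98
position: [0.6104, 0.3149, 0.2856]
tcp_rot: [[1.0, 0.001, -0.0], [0.001, -1.0, -0.0], [-0.0, 0.0, -1.0]]
force: [0.3, -0.4, -0.5]
opening: 0.643
grasp_force: 0.0
turn az 0.0357
at [0.6104 0.3149 0.2856] xt [ 1.     0.001 -0.   ] op 56.0 F [ 0.3 -0.4 -0.5] gf 0.0 t 40.975
to [0.655, -0.284, 0.285] tool mm [ 44.1 598.9   0.6]
to [0.655, -0.284, 0.178] tool mm [  0.  -0. 107.]
side bar1 [([0.608, 0.237, 0.145], 0.82), ([0.61, 0.316, 0.145], 0.58)]
side lid_handle [([0.653, -0.282, 0.174], 0.73)]
side pan [([0.183, 0.319, -0.0], 0.82), ([0.45, 0.264, 0.0], 0.6), ([0.155, -0.268, -0.003], 0.56)]
wrist bar1 [([0.609, 0.236, 0.144], 0.75), ([0.606, 0.316, 0.145], 0.63)]
wrist lid_handle [([0.612, 0.272, 0.143], 0.56)]
wrist pan []
```

```bash
python3 -m jog '3 25 0 0 0 0.036 60;3 40 0 0 0 0 60;3 40 0 0 0 0 60;3 40 0 0 0 0 60;3 40 0 0 0 0 60;3 40 0 0 0 0 60;3 40 0 0 0 0 60;3 40 0 0 0 0 60;3 40 0 0 0 0 60;3 40 0 0 0 0 60;3 40 0 0 0 0 60;3 40 0 0 0 0 60' >/dev/null
python3 -m jog '3 40 0 0 0 0 60;3 40 0 0 0 0 60;3 35 0 0 0 0 60;3 20 0 0 0 0 60;0 0 0 0 0 0 60;0 0 0 0 0 0 60'
python3 -c "
from h import *
turn(-2);go([.654,-.283,.178])
for c in('side','top'):
  r=capture(c)
  for n in('lid_handle','pan'): print(c,n,[(np.round(q['at'],3).tolist(),round(q['conf'],2)) for q in place_of(c,n)])
"
```

```text
time_s: 43.62
position: [0.6383, -0.2851, 0.2854]
tcp_rot: [[0.999, -0.035, -0.001], [-0.035, -0.999, 0.001], [-0.001, -0.001, -1.0]]
force: [0.2, 0.3, -0.2]
opening: 0.687
grasp_force: 0.0
turn az 0.0002
at [ 0.6383 -0.2851  0.2854] xt [ 0.999 -0.035 -0.001] op 59.8 F [ 0.2  0.3 -0.2] gf 0.0 t 43.625
to [0.654, -0.283, 0.178] tool mm [ 15.7  -2.5 107.4]
side lid_handle [([0.651, -0.284, 0.174], 0.82)]
side pan [([0.449, 0.263, -0.003], 0.97), ([0.181, 0.319, 0.003], 0.9), ([0.158, -0.27, -0.005], 0.76)]
top lid_handle [([0.61, 0.28, -0.003], 0.69), ([0.652, -0.284, 0.17], 0.59), ([0.61, 0.064, 0.149], 0.25)]
top pan [([0.45, 0.264, 0.0], 0.95), ([0.181, 0.322, 0.001], 0.68), ([0.162, -0.269, 0.006], 0.61), ([0.608, 0.276, 0.147], 0.26)]
```

The pan now reads (0.450,0.264): it has been knocked about 18 mm off the spot, and I will mend that before the motor. First shut the lid.

```bash
python3 -m jog '14 -1 20 0 0 0 60;0 0 30 0 0 0 60;0 0 30 0 0 0 60;0 0 20 0 0 0 60;0 0 9 0 0 0 60;0 0 0 0 0 0 60;0 0 0 0 0 0 0;0 0 0 0 0 0 0;0 0 0 0 0 0 0;0 0 0 0 0 0 0;0 0 0 0 0 0 0'
python3 -c "
from h import *
go([.567+.0664,-.280,.1856])"
```

```text
time_s: 45.3
position: [0.6529, -0.2833, 0.1771]
tcp_rot: [[0.999, -0.035, 0.0], [-0.035, -0.999, 0.004], [0.0, -0.004, -1.0]]
force: [1.0, 4.9, 2.2]
opening: 0.309
grasp_force: 30.0
at [ 0.6529 -0.2833  0.1771] xt [ 0.999 -0.035  0.   ] op 26.9 F [1.  4.9 2.2] gf 30.000586146488786 t 45.3
to [0.6334, -0.28, 0.1856] tool mm [-19.6  -2.6  -8.5]
```

```bash
python3 -m jog '-10 0 -5 0 0 0 0;-10 0 -4 0 0 0 0;-13 0 -5 0 0 0 0;-12 0 -4 0 0 0 0;-13 0 -3 0 0 0 0;-14 0 -2 0 0 0 0;-13 0 0 0 0 0 0;-14 0 0 0 0 0 0;-13 0 2 0 0 0 0;-14 0 3 0 0 0 0;-13 0 4 0 0 0 0;0 0 0 0 0 0 0'
python3 -c "
from h import *
go([.567-.052,-.281,.042+.146+.003],[.567-.0886,-.280,.1708])"
```

```text
time_s: 46.8
position: [0.5115, -0.2787, 0.1927]
tcp_rot: [[0.999, -0.035, -0.003], [-0.035, -0.999, 0.003], [-0.003, -0.003, -1.0]]
force: [-5.3, 7.6, 15.8]
opening: 0.304
grasp_force: 30.2
at [ 0.5115 -0.2787  0.1927] xt [ 0.999 -0.035 -0.003] op 26.5 F [-5.3  7.6 15.8] gf 30.165118493951013 t 46.8
to [0.5149999999999999, -0.281, 0.191] tool mm [3.6 2.2 1.7]
to [0.47839999999999994, -0.28, 0.1708] tool mm [-36.5   0.4  20.3]
```

```bash
python3 -m jog '-10 0 6 0 0 0 0;-12 0 6 0 0 0 0;-12 0 8 0 0 0 0;-10 0 9 0 0 0 0;-10 0 9 0 0 0 0;-9 0 10 0 0 0 0;-8 0 10 0 0 0 0;-7 0 12 0 0 0 0;-6 0 12 0 0 0 0;0 0 0 0 0 0 0'
python3 -c "
from h import *
go([.417,-.276,.087])
r=capture('side')
for n in('lid_handle','pan'): print(n,[(np.round(q['at'],3).tolist(),round(q['conf'],2)) for q in place_of('side',n)])"
```

```text
time_s: 48.05
position: [0.4251, -0.2757, 0.1075]
tcp_rot: [[0.999, -0.034, -0.01], [-0.034, -0.999, 0.006], [-0.01, -0.005, -1.0]]
force: [-9.4, 0.4, 3.5]
opening: 0.307
grasp_force: 30.0
at [ 0.4251 -0.2757  0.1075] xt [ 0.999 -0.034 -0.01 ] op 26.7 F [-9.4  0.4  3.5] gf 29.9970392358955 t 48.05
to [0.417, -0.276, 0.087] tool mm [-7.9  0.7 20.6]
lid_handle [([0.422, -0.275, 0.106], 0.97)]
pan [([0.18, 0.32, 0.001], 0.88), ([0.447, 0.262, -0.003], 0.63), ([0.158, -0.27, -0.003], 0.45)]
```

```bash
python3 -m jog '-4 0 8 0 0 0 0;-2 0 8 0 0 0 0;0 0 4 0 0 0 0;0 0 0 0 0 0 0;0 0 0 0 0 0 0;0 0 0 0 0 0 45;0 0 0 0 0 0 60;0 0 0 0 0 0 60;0 0 -20 0 0 0 60;0 0 -40 0 0 0 60;0 0 -50 0 0 0 60;0 0 0 0 0 0 60'
python3 - <<'E'
from h import *
go([.395,.20,.2]);turn(45)
for c in("side","wrist","top"):
  r=capture(c)
  for n in("lid_handle","pan"): print(c,n,[(np.round(q["at"],3).tolist(),round(q["conf"],2)) for q in place_of(c,n)])
E
```

```text
time_s: 49.7
position: [0.4262, -0.2796, 0.2024]
tcp_rot: [[0.999, -0.035, 0.007], [-0.035, -0.999, -0.007], [0.007, 0.007, -1.0]]
force: [1.1, -0.1, 0.2]
opening: 0.685
grasp_force: 0.0
at [ 0.4262 -0.2796  0.2024] xt [ 0.999 -0.035  0.007] op 59.6 F [ 1.1 -0.1  0.2] gf 0.0 t 49.7
to [0.395, 0.2, 0.2] tool mm [ -47.8 -478.3   -1.3]
turn az -0.82
side lid_handle [([0.78, 0.054, -0.0], 0.74), ([0.31, -0.248, 0.002], 0.4)]
side pan [([0.178, 0.32, 0.0], 0.87), ([0.45, 0.263, -0.004], 0.75), ([0.159, -0.269, -0.001], 0.53)]
wrist lid_handle [([0.415, -0.275, 0.08], 0.78)]
wrist pan []
top lid_handle []
top pan [([0.162, -0.267, 0.002], 0.79), ([0.445, 0.264, 0.0], 0.6), ([0.178, 0.32, 0.002], 0.59), ([0.61, 0.277, -0.005], 0.45)]
```

```bash
python3 -m jog '-3 -30 0 0 0 0 45;-3 -40 0 0 0 0 45;-3 -40 0 0 0 0 45;-3 -40 0 0 0 0 45;-3 -40 0 0 0 0 45;-3 -40 0 0 0 0 45;-3 -40 0 0 0 0 45;-3 -40 0 0 0 0 45;-3 -40 0 0 0 0 45;-3 -40 0 0 0 0 45;-3 -40 0 0 0 0 45;-3 -30 0 0 0 0 45' >/dev/null
python3 -m jog '0 0 0 0 0 -0.16 45;0 0 0 0 0 -0.16 45;0 0 0 0 0 -0.16 45;0 0 0 0 0 -0.16 45;0 0 0 0 0 -0.16 45;0 0 0 0 0 0 45'
python3 - <<'E'
from h import *
go([.395,.20,.2]);turn(45)
for c in("wrist","side"):
  r=capture(c)
  for n in("pan",): print(c,n,[(np.round(q["at"],3).tolist(),round(q["conf"],2)) for q in place_of(c,n)])
  if c=="wrist":
    cv2.imwrite("pics/w5.png",r["color"][:,:,::-1])
    for T in trace(c,"pan"):
      v,u=np.nonzero(T["pixels"]); print(T["conf"],len(u),u.mean(),v.mean(),u.min(),u.max(),v.min(),v.max())
E
```

```text
time_s: 52.4
position: [0.4039, 0.1833, 0.1982]
tcp_rot: [[0.723, 0.691, -0.001], [0.691, -0.723, -0.0], [-0.001, -0.0, -1.0]]
force: [-0.4, 0.4, 0.3]
opening: 0.523
grasp_force: 0.0
at [0.4039 0.1833 0.1982] xt [ 0.723  0.691 -0.001] op 45.5 F [-0.4  0.4  0.3] gf 0.0 t 52.4
to [0.395, 0.2, 0.2] tool mm [  5.1 -18.2  -1.8]
turn az -0.0225
wrist pan [([0.446, 0.266, 0.002], 0.9), ([0.176, 0.322, -0.001], 0.73)]
0.83 7239 89.30542892664732 228.03867937560437 24 151 191 273
0.68 13404 286.39600119367356 107.18091614443449 225 354 30 223
0.19 39903 508.06540861589355 71.00268150264391 270 639 0 225
side pan [([0.45, 0.262, -0.006], 0.92), ([0.157, -0.271, -0.003], 0.78), ([0.18, 0.317, 0.002], 0.72)]
```

View pics/w5.png

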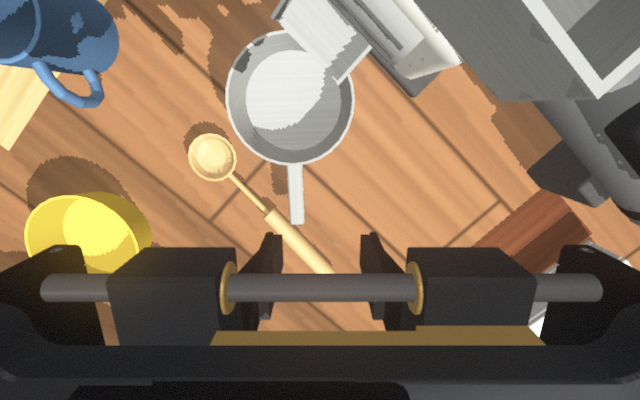

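The wrist view shows the pan upright at (290,97), its handle running to (297,223), and the spoon from (211,157) to (330,270) just beyond the handle's end. Work out the grip.

Run:
```python
from h import *
r=capture("wrist")
h=ray(r,[[293.5,168],[297,222]],.036)*1000; print(h.round(1)); d=h[0]-h[1]; print(np.hypot(*d[:2]),np.degrees(np.arctan2(d[1],d[0])))
s=ray(r,[[211,157],[232,176],[268,214],[325,268]],.01)*1000; print(s.round(1))
a=np.arctan2(d[1],d[0]); g=h[1]/1000+.03*np.array([np.cos(a),np.sin(a),0]); go([g[0],g[1],.12],[g[0],g[1],.036]); print(g)
turn(np.degrees(a))
```

```text
[[401.  217.1  36. ]
 [360.8 175.6  36. ]]
57.74193346749547 45.89686562824657
[[343.3 287.3  10. ]
 [342.6 257.9  10. ]
 [336.4 200.6  10. ]
 [331.6 106.   10. ]]
at [0.404  0.1833 0.1985] xt [ 0.722  0.692 -0.   ] op 44.8 F [-0.  -0.7  0.5] gf 0.0 t 52.7
to [np.float64(0.38167236703833984), np.float64(0.19717683279827736), 0.12] tool mm [ -6.5 -25.4  78.5]
to [np.float64(0.38167236703833984), np.float64(0.19717683279827736), 0.036] tool mm [ 0.  0. 84.]
[0.38167237 0.19717683 0.036     ]
turn az -0.0373
```

```bash
python3 -m jog '1 -25 0 0 0 -0.037 32;0 0 30 0 0 0 32;0 0 40 0 0 0 32;0 0 25 0 0 0 32;0 0 0 0 0 0 32;0 0 0 0 0 0 32'
python3 -c "
from h import *
go([.388,.203,.036]);turn(45.9)
r=capture('wrist');print(proj(r,[[.388,.203,.036]]))"
```

```text
time_s: 53.45
position: [0.388, 0.2022, 0.1041]
tcp_rot: [[0.696, 0.718, 0.001], [0.718, -0.696, 0.0], [0.001, 0.001, -1.0]]
force: [-0.9, -0.9, 0.9]
opening: 0.367
grasp_force: 0.0
at [0.388  0.2022 0.1041] xt [0.696 0.718 0.001] op 31.9 F [-0.9 -0.9  0.9] gf 0.0 t 53.45
to [0.388, 0.203, 0.036] tool mm [ 0.5 -0.6 68.1]
turn az 0.0004
[[318.97682541 221.4295118 ]]
```

Descend, grip, lift a little, and move by (+15,+12) mm in world axes.

```bash
python3 -m jog '0 0 25 0 0 0 32;0 0 25 0 0 0 32;0 0 18 0 0 0 32;0 0 0 0 0 0 32;0 0 0 0 0 0 0;0 0 0 0 0 0 0;0 0 0 0 0 0 0;0 0 0 0 0 0 0;0 0 -4 0 0 0 0;10 1 0 0 0 0 0;9 1 0 0 0 0 0;0 0 0 0 0 0 0'
python3 - <<'E'
from h import *
go([.403,.215,.036])
for c in("wrist","side"):
  r=capture(c)
  for n in("pan",): print(c,n,[(np.round(q["at"],3).tolist(),round(q["conf"],2)) for q in place_of(c,n)])
E
```

```text
time_s: 55.0
position: [0.4034, 0.215, 0.0394]
tcp_rot: [[0.695, 0.719, 0.002], [0.719, -0.695, 0.0], [0.002, 0.001, -1.0]]
force: [-0.1, 0.6, -0.9]
opening: 0.178
grasp_force: 30.0
at [0.4034 0.215  0.0394] xt [0.695 0.719 0.002] op 15.5 F [-0.1  0.6 -0.9] gf 29.982964497758076 t 55.0
to [0.403, 0.215, 0.036] tool mm [-0.3 -0.3  3.4]
wrist pan [([0.459, 0.278, 0.003], 0.76)]
side pan [([0.463, 0.273, 0.001], 0.65), ([0.155, -0.266, -0.003], 0.61), ([0.179, 0.317, 0.002], 0.58), ([0.313, -0.25, 0.002], 0.47)]
```

```bash
python3 -m jog '0 0 3 0 0 0 0;0 0 1 0 0 0 0;0 0 0 0 0 0 0;0 0 0 0 0 0 20;0 0 0 0 0 0 32;0 0 0 0 0 0 32;0 0 -20 0 0 0 32;0 0 -40 0 0 0 32;0 0 -50 0 0 0 32;0 0 -50 0 0 0 0;0 0 -40 0 0 0 0;0 0 0 0 0 0 0' >/dev/null
python3 -m jog '0 0 0 0 0 0.16 0;0 0 0 0 0 0.16 0;0 0 0 0 0 0.16 0;0 0 0 0 0 0.16 0;0 0 0 0 0 0.16 0;20 20 0 0 0 0 0;20 20 0 0 0 0 0;20 25 0 0 0 0 0;20 30 0 0 0 0 0;20 30 0 0 0 0 0;20 20 0 0 0 0 0;0 0 0 0 0 0 0'
python3 - <<'E'
from h import *
go([.592,.053,.2],[.592,.053,.175]);turn(0)
for c in("wrist","side","top"):
  r=capture(c)
  for n in("pan","trigger_top","lock_tip","lid_handle"): print(c,n,[(np.round(q["at"],3).tolist(),round(q["conf"],2)) for q in place_of(c,n)[:3]])
  if c=="wrist": cv2.imwrite("pics/w6.png",r["color"][:,:,::-1])
E
```

```text
time_s: 58.2
position: [0.523, 0.0681, 0.2339]
tcp_rot: [[1.0, -0.001, -0.002], [-0.001, -1.0, 0.0], [-0.002, -0.0, -1.0]]
force: [-0.2, -0.5, 0.1]
opening: 0.008
grasp_force: 0.0
at [0.523  0.0681 0.2339] xt [ 1.    -0.001 -0.002] op 0.7 F [-0.2 -0.5  0.1] gf 0.0 t 58.2
to [0.592, 0.053, 0.2] tool mm [69.1 15.1 33.7]
to [0.592, 0.053, 0.175] tool mm [ 0.  0. 25.]
turn az -0.0009
wrist pan [([0.458, 0.275, 0.002], 0.92), ([0.618, 0.058, 0.16], 0.57), ([0.608, 0.234, 0.149], 0.35)]
wrist trigger_top [([0.606, 0.063, 0.152], 0.75)]
wrist lock_tip [([0.615, 0.062, 0.161], 0.8)]
wrist lid_handle []
side pan [([0.155, -0.268, -0.004], 0.92), ([0.465, 0.275, -0.002], 0.7), ([0.182, 0.321, 0.0], 0.56)]
side trigger_top [([0.613, 0.061, 0.149], 0.56), ([0.618, 0.057, 0.167], 0.48)]
side lock_tip [([0.614, 0.058, 0.162], 0.42), ([0.344, 0.461, 0.004], 0.22)]
side lid_handle [([0.415, -0.275, 0.086], 0.68), ([0.339, 0.46, 0.002], 0.4), ([0.617, 0.058, 0.165], 0.38)]
top pan [([0.163, -0.27, 0.003], 0.71), ([0.462, 0.275, 0.001], 0.68)]
top trigger_top []
top lock_tip [([0.612, 0.316, 0.146], 0.65)]
top lid_handle [([0.418, -0.273, 0.086], 0.73)]
```

View pics/w6.png

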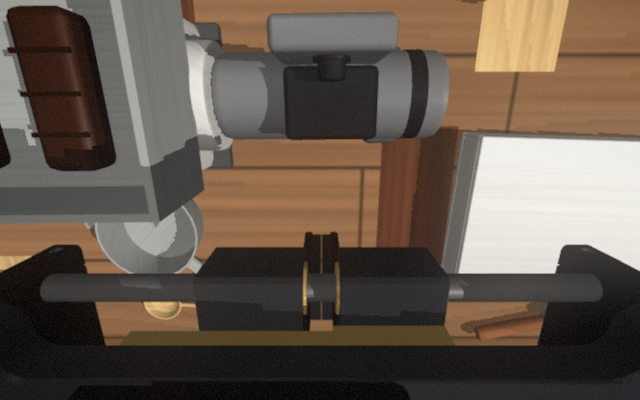

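The wrist view shows the trigger at (286–378, 65–138) with the button tip at about (331,79), a bar in the hopper, the pan under the chute, and the tin shut. Fix the trigger's position.

```bash
python3 - <<'E'
from h import *
r=capture("wrist")
print((ray(r,[[286,138],[378,138],[332,138]],.15)*1000).round(1), (ray(r,[[331,79]],.163)*1000).round(1))
E
python3 -m jog '30 0 0 0 0 0 0;25 10 0 0 0 0 0;12 5 10 0 0 0 0;0 0 20 0 0 0 0;0 0 0 0 0 0 0;0 0 0 0 0 0 0'
python3 -c "
from h import *
go([.592,.053,.175]);turn(0)"
```

```text
[[581.1  94.8 150. ]
 [581.2  28.2 150. ]
 [581.2  61.5 150. ]] [[620.   63.1 163. ]]
time_s: 59.75
position: [0.589, 0.0548, 0.2055]
tcp_rot: [[1.0, 0.002, -0.001], [0.002, -1.0, 0.0], [-0.001, -0.0, -1.0]]
force: [-0.2, -0.3, -0.7]
opening: 0.002
grasp_force: 0.0
at [0.589  0.0548 0.2055] xt [ 1.     0.002 -0.001] op 0.2 F [-0.2 -0.3 -0.7] gf 0.0 t 59.75
to [0.592, 0.053, 0.175] tool mm [ 3.   1.8 30.5]
turn az 0.0018
```

```bash
python3 -m jog '4 1 10 0 0 0 0;0 0 12 0 0 0 0;0 0 6 0 0 0 0;0 0 0 0 0 0 0'
python3 -m jog '0 0 5 0 0 0 0;0 0 5 0 0 0 0;0 0 4 0 0 0 0;0 0 0 0 0 0 0;0 0 0 0 0 0 0'
python3 -c "
from h import *
go([.593,.054,.161])"
```

```text
time_s: 60.25
position: [0.5927, 0.0538, 0.1766]
tcp_rot: [[1.0, 0.002, -0.002], [0.002, -1.0, 0.0], [-0.002, -0.0, -1.0]]
force: [0.5, -0.7, 0.4]
opening: 0.003
grasp_force: 0.0
time_s: 60.88
position: [0.5938, 0.0536, 0.1646]
tcp_rot: [[1.0, 0.002, 0.001], [0.002, -1.0, -0.0], [0.001, 0.0, -1.0]]
force: [-1.3, 0.7, 7.5]
opening: 0.004
grasp_force: 3.4
at [0.5938 0.0536 0.1646] xt [1.    0.002 0.001] op 0.4 F [-1.3  0.7  7.5] gf 3.3863396118977107 t 60.875
to [0.593, 0.054, 0.161] tool mm [-0.8 -0.4  3.6]
```

```bash
python3 -m jog '0 0 3 0 0 0 0;0 0 2 0 0 0 0;0 0 0 0 0 0 0;0 0 0 0 0 0 0'
python3 -m jog '0 0 1 0 0 0 0;0 0 0 0 0 0 0;0 0 0 0 0 0 0'
```

```text
time_s: 61.38
position: [0.5938, 0.0536, 0.1613]
tcp_rot: [[1.0, 0.002, 0.002], [0.002, -1.0, -0.0], [0.002, 0.0, -1.0]]
force: [-4.0, 0.9, 14.8]
opening: 0.004
grasp_force: 7.6
time_s: 61.75
position: [0.5938, 0.0536, 0.1612]
tcp_rot: [[1.0, 0.002, 0.002], [0.002, -1.0, -0.001], [0.002, 0.001, -1.0]]
force: [-5.4, -0.4, 20.0]
opening: 0.004
grasp_force: 10.0
```

```bash
python3 -m jog '4 0 0 0 0 0 0;4 0 0 0 0 0 0;4 0 0 0 0 0 0;0 0 0 0 0 0 0'
python3 -m jog '4 0 0 0 0 0 0;3 0 0 0 0 0 0;3 0 0 0 0 0 0;0 0 0 0 0 0 0'
python3 -m jog '3 0 0 0 0 0 0;2 0 0 0 0 0 0;2 0 0 0 0 0 0;0 0 0 0 0 0 0;0 0 0 0 0 0 0'
```

```text
time_s: 62.25
position: [0.5948, 0.0536, 0.1611]
tcp_rot: [[1.0, 0.004, -0.024], [0.004, -1.0, -0.001], [-0.024, 0.001, -1.0]]
force: [-24.7, -2.4, 37.3]
opening: 0.004
grasp_force: 18.2
time_s: 62.75
position: [0.6027, 0.0537, 0.1611]
tcp_rot: [[1.0, 0.004, -0.028], [0.004, -1.0, -0.001], [-0.028, 0.001, -1.0]]
force: [-27.6, -2.2, 38.9]
opening: 0.001
grasp_force: 19.2
time_s: 63.38
position: [0.6077, 0.0539, 0.161]
tcp_rot: [[0.999, 0.005, -0.033], [0.005, -1.0, -0.001], [-0.033, 0.001, -0.999]]
force: [-32.6, -3.9, 41.9]
opening: 0.008
grasp_force: 20.5
```

```bash
python3 -m jog '0 0 -1 0 0 0 0;0 0 -0.6 0 0 0 0;0 0 0 0 0 0 0'
python3 -m jog '2 0 0 0 0 0 0;0 0 0 0 0 0 0'
```

```text
time_s: 63.75
position: [0.61, 0.0539, 0.1611]
tcp_rot: [[1.0, 0.004, -0.028], [0.004, -1.0, -0.001], [-0.028, 0.001, -1.0]]
force: [-25.5, -2.7, 29.9]
opening: 0.003
grasp_force: 16.6
time_s: 64.0
position: [0.612, 0.0539, 0.1611]
tcp_rot: [[1.0, 0.004, -0.028], [0.004, -1.0, -0.001], [-0.028, 0.001, -1.0]]
force: [-26.2, -2.4, 29.7]
opening: 0.008
grasp_force: 16.6
```

```bash
python3 -m jog '2 0 -0.3 0 0 0 0;2 0 -0.2 0 0 0 0;0 0 0 0 0 0 0'
python3 -m jog '2 0 0 0 0 0 0;2 0 0 0 0 0 0;0 0 0 0 0 0 0'
```

```text
time_s: 64.38
position: [0.6163, 0.054, 0.1611]
tcp_rot: [[1.0, 0.004, -0.028], [0.004, -1.0, -0.001], [-0.028, 0.0, -1.0]]
force: [-24.2, -2.7, 27.8]
opening: 0.006
grasp_force: 15.6
time_s: 64.75
position: [0.6187, 0.054, 0.161]
tcp_rot: [[0.999, 0.004, -0.032], [0.004, -1.0, -0.001], [-0.032, 0.001, -1.0]]
force: [-27.9, -2.6, 30.2]
opening: 0.007
grasp_force: 19.6
```

```bash
python3 -m jog '2 0 -0.4 0 0 0 0;0 0 0 0 0 0 0'
python3 -m jog '2 0 -0.2 0 0 0 0;0 0 0 0 0 0 0'
python3 -c "
from h import *
r=capture('wrist');cv2.imwrite('pics/w7.png',r['color'][:,:,::-1])"
```

```text
time_s: 65.0
position: [0.6188, 0.054, 0.1611]
tcp_rot: [[0.999, 0.005, -0.036], [0.005, -1.0, -0.001], [-0.036, 0.001, -0.999]]
force: [-31.5, -3.6, 30.3]
opening: 0.004
grasp_force: 21.3
time_s: 65.25
position: [0.6189, 0.054, 0.1611]
tcp_rot: [[0.999, 0.005, -0.041], [0.005, -1.0, -0.001], [-0.041, 0.001, -0.999]]
force: [-35.0, -3.6, 32.1]
opening: 0.01
grasp_force: 23.3
```

View pics/w7.png

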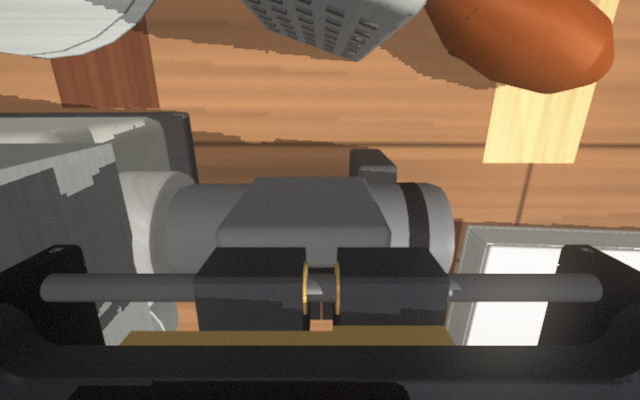

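The finger stalls at x = 0.619 with the side force rising, so the button is right in. Ease the trigger up slowly while staying against the button.

```bash
python3 -m jog '-2 0 -1 0 0 0 0;-1 0 -1 0 0 0 0;0 0 -1 0 0 0 0;0 0 0 0 0 0 0'
python3 -m jog '0 0 -1 0 0 0 0;0 0 -1 0 0 0 0;0 0 0 0 0 0 0'
python3 -m jog '0 0 -1 0 0 0 0;0 0 -1 0 0 0 0;0 0 -1 0 0 0 0;0 0 0 0 0 0 0'
```

```text
time_s: 65.8
position: [0.6187, 0.054, 0.1612]
tcp_rot: [[0.999, 0.004, -0.035], [0.004, -1.0, -0.0], [-0.035, 0.0, -0.999]]
force: [-25.1, -2.1, 15.9]
opening: 0.008
grasp_force: 15.0
time_s: 66.18
position: [0.6187, 0.054, 0.1614]
tcp_rot: [[0.999, 0.004, -0.035], [0.004, -1.0, -0.0], [-0.035, 0.0, -0.999]]
force: [-22.5, -2.4, 6.3]
opening: 0.001
grasp_force: 12.7
time_s: 66.68
position: [0.6188, 0.0541, 0.1631]
tcp_rot: [[0.999, 0.004, -0.036], [0.004, -1.0, 0.0], [-0.036, -0.0, -0.999]]
force: [-20.1, -2.9, 0.5]
opening: 0.008
grasp_force: 10.9
```

```bash
python3 -m jog '0 0 -1 0 0 0 0;0 0 -1 0 0 0 0;0 0 -1 0 0 0 0;0 0 -1 0 0 0 0;0 0 0 0 0 0 0'
python3 -m jog '0 0 -1 0 0 0 0;0 0 -2 0 0 0 0;0 0 -2 0 0 0 0;0 0 0 0 0 0 0'
python3 -m jog '-5 0 0 0 0 0 0;-5 0 0 0 0 0 0;-6 0 -2 0 0 0 0;-6 0 -10 0 0 0 0;-6 0 -20 0 0 0 0;-20 0 -20 0 0 0 0;-30 0 -10 0 0 0 0;-20 0 0 0 0 0 0;0 0 0 0 0 0 0'
python3 - <<'E'
from h import *
go([.5,.05,.25])
for c in("wrist","side","top"):
  r=capture(c)
  for n in("pan","trigger_top","lock_tip","lid_handle","bar1","pod","box_grater"): print(c,n,[(np.round(q["at"],3).tolist(),round(q["conf"],2)) for q in place_of(c,n)[:3]])
  if c=="wrist": cv2.imwrite("pics/w8.png",r["color"][:,:,::-1])
E
```

```text
time_s: 67.3
position: [0.619, 0.0542, 0.1668]
tcp_rot: [[0.999, 0.004, -0.035], [0.004, -1.0, 0.0], [-0.035, -0.0, -0.999]]
force: [-18.9, -3.0, -1.8]
opening: 0.009
grasp_force: 10.4
time_s: 67.8
position: [0.6192, 0.0545, 0.1704]
tcp_rot: [[0.999, 0.004, -0.036], [0.004, -1.0, 0.001], [-0.036, -0.001, -0.999]]
force: [-16.5, -1.7, -8.0]
opening: 0.006
grasp_force: 8.4
time_s: 68.92
position: [0.5351, 0.0536, 0.2415]
tcp_rot: [[1.0, 0.002, 0.003], [0.002, -1.0, -0.0], [0.003, 0.0, -1.0]]
force: [0.1, 0.5, 0.2]
opening: 0.003
grasp_force: 0.0
at [0.5351 0.0536 0.2415] xt [1.    0.002 0.003] op 0.2 F [0.1 0.5 0.2] gf 0.0 t 68.925
to [0.5, 0.05, 0.25] tool mm [-35.1   3.6  -8.6]
wrist pan [([0.456, 0.274, 0.002], 0.66)]
wrist trigger_top [([0.606, 0.06, 0.147], 0.63), ([0.568, -0.28, 0.043], 0.19)]
wrist lock_tip [([0.625, 0.061, 0.162], 0.58), ([0.606, 0.063, 0.145], 0.41)]
wrist lid_handle []
wrist bar1 [([0.609, 0.234, 0.146], 0.86)]
wrist pod []
wrist box_grater [([0.313, -0.248, 0.001], 0.63)]
side pan [([0.181, 0.32, 0.0], 0.84), ([0.157, -0.267, -0.004], 0.7), ([0.463, 0.275, -0.001], 0.66)]
side trigger_top [([0.613, 0.06, 0.144], 0.51)]
side lock_tip []
side lid_handle [([0.414, -0.275, 0.083], 0.58)]
side bar1 [([0.608, 0.317, 0.145], 0.77), ([0.416, -0.278, 0.086], 0.65)]
side pod [([0.75, -0.093, -0.0], 0.66)]
side box_grater [([0.777, 0.053, 0.001], 0.96), ([0.466, 0.275, -0.006], 0.25)]
top pan [([0.464, 0.276, 0.005], 0.96), ([0.16, -0.27, 0.007], 0.93)]
top trigger_top []
top lock_tip []
top lid_handle [([0.61, 0.239, 0.14], 0.67), ([0.418, -0.274, 0.084], 0.64)]
top bar1 [([0.613, 0.315, 0.144], 0.87), ([0.608, 0.239, 0.145], 0.69)]
top pod [([0.744, -0.091, 0.003], 0.94)]
top box_grater [([0.312, -0.251, -0.004], 0.33)]
```

View pics/w8.png

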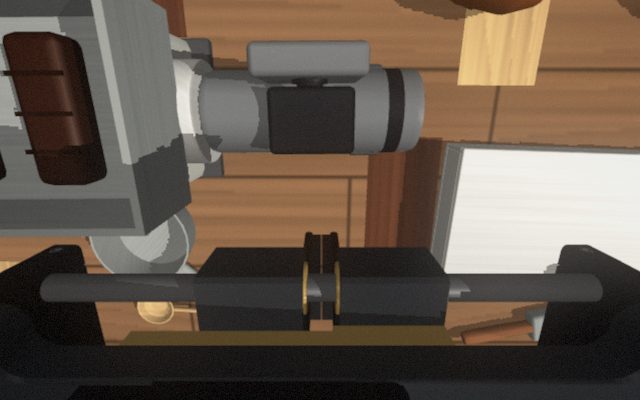

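The view shows the button now only a stub at (312,82), with the trigger sitting lower (269–355, 86–152). Check the numbers once more before handing in.

Run:
```python
from h import *
r=capture("wrist")
g=r["color"][60:160,250:380].max(2)
print((ray(r,[[312,87]],.163)*1000).round(1))
for z in(.15,.145,.14):
  q=ray(r,[[268.5,150],[355,150],[312,152.5]],z)*1000; print(z,q[0,1]-q[1,1],q[2,0])
print([ (np.round(q["at"],3).tolist(),round(q["conf"],2)) for q in place_of("wrist","trigger_top")+place_of("wrist","lock_tip")])
r=capture("side");print([ (np.round(q["at"],3).tolist(),round(q["conf"],2)) for q in place_of("side","trigger_top")])
```

```text
[[628.3  59.4 163. ]]
0.15 64.30297836646267 583.1400657022654
0.145 65.71054652087335 582.4171146362044
0.14 67.11811467528403 581.6941635701435
[([0.607, 0.062, 0.142], 0.65), ([0.628, 0.062, 0.159], 0.48)]
[([0.608, 0.061, 0.144], 0.42)]
```

The trigger reads about 5 mm down and the button about 8 to 11 mm in. Both are held with the robot clear, the lid is shut, the pan is on its spot and both bars are in the hopper.

```bash
python3 -c "
from rig import *
print(hand_in())"
```

```text
the job is handed in; nothing more can be done
None
```

The job is done and handed in: the pan is upright under the chute (put back after it was knocked aside), both cocoa bars in the tin are in the hopper, the tin is shut, and the motor's trigger is locked on. I checked this by camera only; the hand-in gave no verdict.

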